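Set the hold-down screw of the tube-rack slide

ROBOT

A 6-joint arm with a two-finger parallel gripper is mounted at the origin on the work surface. World frame = base frame: x ahead of the robot, y to its left, z up, the work surface at z = 0. Lengths are in mm, angles in rad, forces in N, time in s.
With the tool pointing down it reaches from about 425 to 1125 mm from the base axis. Payload 14.9 kg.
Tool frame: the origin (TCP) lies at the very end of the fingers, on their centre line; the grasp point (between the pads) lies 19 mm behind it; z points along the fingers, y is the line along which they close (so a half turn about z gives the same grasp; the last joint's range is limited). The gripper opens to 91 mm and grips with 3 to 60 N. Pads are 32 mm wide; open, the fingers measure 118 mm over their backs; the gripper's body (76 mm by 178 mm) begins 60 mm behind the grasp point.
Start: joints at [-1.272, 0.379, 1.734, -0, 1.028, -0.033], TCP at [228.018, -661.835, 213.932] pointing down, gripper open.
Joint ranges: [-2.77, 2.77], [-0.74, 2.19], [0, 2.66], [-1.06, 4.2], [0.31, 2.87], [-3.08, 3.08]. Speed limits (rad/s): [1.89, 1.89, 2.39, 3.14, 3.14, 3.14].

INTERFACE

Orientations are given as a rotation vector (axis times angle).
In Python, from workcell import env gives the robot as it stands.
- The arm moves only by the tool apply_moves, never from a script. Its argument "increments" is a list that holds one entry, the list of rows, each a list of 5 numbers: the shift along the world's x, y, z normalised to -1 to 1, where 1 is 300 mm, then the turn about the world's z normalised to -1 to 1, where 1 is 60 degrees, then the closure, from -1 (fully open) to 1 (shut). In form: [[[x, y, z, turn, hand], ...]]. A call has 1 to 12 rows; each row shifts and turns the commanded pose from where the row before left it; what a row does not reach is not made up. A row lasts 1/12 s, in which the tool goes at most 41.7 mm and 7.16 degrees, less where a joint would pass 70% of its speed; a pose out of reach is approached as far as the arm can. A call with a number of a shift or a turn outside -1 to 1 is refused whole. A call with a gripper value outside its range is refused whole. The fingers move at their own pace and stop on an object; the grip force is fixed at half the most. Time passes only in rows, so rows that do not move let the fingers close. It gives the time, the measured TCP pose, the force, the opening and the grip force at its end, in the units of the state.
- env.sense(): the state, without advancing time (a new reading comes with each control period).
- env.snapshot(name): name is "scene" or "top" or "wrist"; returns the picture (420x560x3 uint8, blue, green, red); there is no depth.
- env.camera_model(name): a dict with "fx", "fy", "cx", "cy" (pixels), "origin" and "rotation" of the camera in the world; the wrist camera has in their place "T_tool_cam" (4x4, takes a point from camera to tool coordinates, whose origin is the TCP and whose axes are the flange's). Camera axes: x right, y up, looking along -z (the intrinsics and any distortion apply to the point x, -y, -z); pixel columns grow to the right and rows downward; lengths in mm; the calibration is good to about 2 mm. The wrist camera is an equidistant fisheye: a pixel r from the principal point sees the ray r / f radians off the axis. A picture is of the moment at which its call begins: read the wrist's pose just before it. camera_model takes no time and is no camera call.
- env.job_done(): hands the job in; it is judged then, once.
The state is a dict: "time_s": time; "joints": joint angles; "qvel": joint speeds; "tau": joint torques, N m; "ee_pos": TCP position; "ee_rot": TCP orientation; "force": force on the tool from outside, world axes, zero at the start; "wrist_torque": the same for the moment, N m; "gripper_width": opening from 0.0 (shut) to 1.0 (fully open); "grip_force": force on a finger pad.
Only numpy, scipy, OpenCV 4.12 (cv2) and the standard library are available. Lean on these libraries where they do the work, as an engineer would, in place of code of your own. Each camera call takes 0.05 s, during which the arm holds its last target. There are 200 camera calls.

TASK

Set the hold-down on the tube-rack slide: turn the wing screw on the bridge clockwise until its foot bottoms firmly on the rack, finger-tight and no more, then back it off a quarter of a turn so that the rack can run freely. Let go of the screw and leave the things around it alone.

Things in the scene. Friction and masses are not known exactly. Their poses are not given: they have to be found in the camera images.
- wing (a point): Centre of the hold-down screw's wing: a flat-faced black bar 46 mm long, 10 mm thick, 30 mm tall, on top of the vertical screw in the middle of the bridge. x runs along the bar, y across its thickness, z up. Its underside is 15 mm below this point; beneath sits a collar of 11 mm radius, 7 mm high. Nothing else stands within 60 mm of the screw axis above the bridge.
- boss (a point): Centre of the top of the fixed brass boss (12 mm radius) the screw passes through, 124 mm above the table. Right-hand thread: clockwise from above screws down, 6 mm per turn, against a steady friction of about 0.05 N m; it stays where left and starts 0.1 to 0.5 turn above bottom. At bottom the turning moment climbs by about 1.6 N m per rad. 0.3 N m is finger-tight, 0.6 too tight.
- foot: Steel foot of the screw, a disc of 40 mm diameter and 6 mm height below the bridge; it rises and falls with the screw but does not turn. Origin in the centre of its underside, 85 mm under the wing's centre, z up. Pressed on the rack it clamps with about 120 N per 0.1 N m of turning moment beyond the thread friction.
- rack: White plastic rack, 220 by 110 mm, 56 mm tall, with blue-capped sample tubes on both sides of the bridge and a bare raised land in its middle, on which the foot bottoms. It lies fixed in the slide; its height varies by up to 1 mm. Origin in the middle of the land's upper face, 70 to 71 mm above the table; x along the rack, z up.
- slide: Fixed aluminium slide plate, 260 by 150 mm, with low side rails and a grey bridge across its middle (34 mm along x, 150 mm along y, top at 116 mm). Origin in the centre of its underside on the table, on the screw's axis; x along the slide.
- gel_bottle: Bystander: gel bottle, 64 mm diameter, 150 mm tall, standing; origin in the centre of its underside.
- tip_bin: Bystander: open blue bin 140 by 100 mm, 55 mm tall; origin in the centre of its underside.
- carton: Bystander: small closed cardboard carton 110 by 120 mm, 70 mm tall; origin in the centre of its underside.

How it is judged:
By the outcome, as a careful person would: the job done as asked, in the order asked, and still so for the second after the job is handed in, with the robot touching nothing.
It also fails if it takes over 64 s, if anything falls off the work surface, if the arm or the gripper's body presses on something with over 40 N, if the wrist force passes 120 N, or if a joint passes its speed limit or range.

## Working session

There is one attempt and no reset: what is moved stays moved. The work goes in short steps, Python scripts to look and compute and a tool call to move; the robot and the scene stay as the last step left them, time stands still between calls to the robot, and variables do not carry over. Pictures are saved under pics/ and viewed, at most 10 in all, crops included, and the job is handed in when it is done.

Besides the shell and the picture viewer there is one more tool, called after "Request:" as a command line: name --argument value ..., lists and objects as JSON in quotes. apply_moves: Moves the arm, as the interface text tells. Its arguments: {"type":"object","properties":{"increments":{"type":"array","items":{"type":"array","items":{"type":"array","items":{"type":"number"}}}}},"required":["increments"]}

```bash
mkdir -p pics; python3 - <<'E'
from workcell import env
import cv2,numpy as np
np.set_printoptions(precision=4,suppress=True)
s=env.sense();print(s)
a=env.snapshot("scene");b=env.snapshot("top")
cv2.imwrite("pics/scene.png",a);cv2.imwrite("pics/top.png",b)
for n in("scene","top","wrist"):print(n,env.camera_model(n))
E
```

```text
{'time_s': 0.0, 'joints': array([-1.2723,  0.3794,  1.7348, -0.    ,  1.0284, -0.0333]), 'qvel': array([-0.0001, -0.001 ,  0.0009,  0.0011,  0.0015,  0.0003]), 'tau': array([  0.0025, -76.3726, -43.4368,   0.0652,   0.0425,  -0.0001]), 'ee_pos': array([ 227.9147, -661.4501,  213.2664]), 'ee_rot': array([-3.0974, -0.5187,  0.0003]), 'force': array([-0.0655, -0.0049,  0.8459]), 'wrist_torque': array([ 0.0078,  0.0068, -0.0737]), 'grip_force': 0.0, 'gripper_width': 0.998550007689006}
scene {'fx': 431.8536161689377, 'fy': 431.8536161689377, 'cx': 284.0206267163115, 'cy': 214.66417113594517, 'origin': array([1107.8865, -448.2633,  918.0125]), 'rotation': array([0.6664, 0.3548, 0.8984])}
top {'fx': 443.84263167048397, 'fy': 443.84263167048397, 'cx': 269.4627480646546, 'cy': 206.04559238518826, 'origin': array([ 460.1186,  -28.1296, 1175.8432]), 'rotation': array([ 0.0399, -0.0527, -1.5885])}
wrist {'fx': 325.19226210127806, 'fy': 325.19226210127806, 'cx': 279.28418622718783, 'cy': 209.2172142606896, 'T_tool_cam': array([[  -0.0001,    0.9616,    0.2746,   76.9797],
       [   1.    ,    0.0004,   -0.001 ,   -0.045 ],
       [  -0.0011,    0.2746,   -0.9616, -170.6745],
       [   0.    ,    0.    ,    0.    ,    1.    ]])}
```

View pics/top.png

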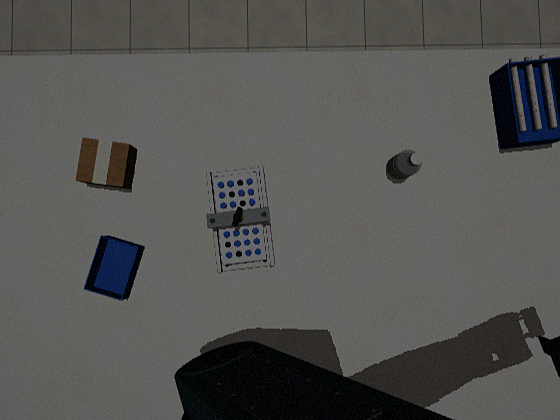

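View pics/scene.png

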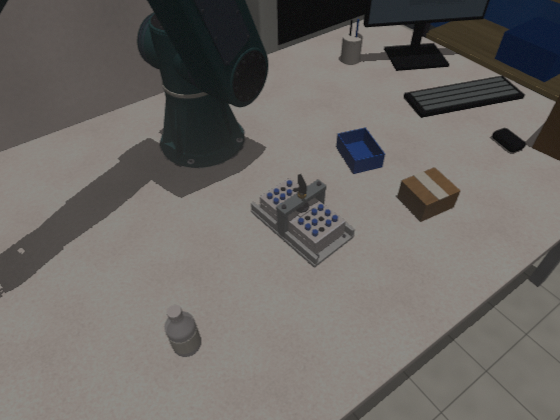

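```bash
cat > h.py <<'E'
from workcell import env
import cv2,numpy as np
from scipy.spatial.transform import Rotation as R
np.set_printoptions(precision=3,suppress=True)
def ray(name,uv,s=None):
    m=env.camera_model(name);u=(uv[0]-m["cx"])/m["fx"];v=(uv[1]-m["cy"])/m["fy"]
    if name=="wrist":
        r=np.hypot(u,v);k=np.sin(r)/r if r>1e-9 else 1
        d=np.array([u*k,-v*k,-np.cos(r)]);T=m["T_tool_cam"];Q=R.from_rotvec(s["ee_rot"])
        return s["ee_pos"]+Q.apply(T[:3,3]),Q.apply(T[:3,:3]@d)
    return m["origin"],R.from_rotvec(m["rotation"]).apply([u,-v,-1])
def on(name,uv,z,s=None):
    o,d=ray(name,uv,s);return o+d*(z-o[2])/d[2]
E
python3 - <<'E'
from h import *
for uv in[(238,212),(212,219),(266,213),(238,216)]:print(on("top",uv,172 if uv[1]==212 else 116))
print(on("scene",(302,183),165))
s=env.sense();print(R.from_rotvec(s["ee_rot"]).as_matrix())
E
```

```text
[506.896  34.584 172.   ]
[493.917 100.307 116.   ]
[505.901 -28.751 116.   ]
[499.947  38.22  116.   ]
[498.283  35.108 165.   ]
[[ 0.945  0.326 -0.   ]
 [ 0.326 -0.945  0.001]
 [ 0.    -0.001 -1.   ]]
```

Request:
apply_moves --increments '[[[0.08,0.11,0.02,0.115,-1],[0.08,0.11,0.02,0.115,-1],[0.08,0.11,0.02,0.115,-1],[0.08,0.11,0.02,0.115,-1],[0.08,0.11,0.02,0.115,-1],[0.08,0.11,0.02,0.115,-1],[0.08,0.11,0.02,0.115,-1],[0.08,0.11,0.02,0.115,-1],[0.08,0.11,0.02,0.115,-1],[0.08,0.11,0.02,0.115,-1],[0.08,0.11,0.02,0.115,-1],[0.08,0.11,0.02,0.115,-1]]]'

```text
time_s: 1.1
ee_pos: [516.7, -263.9, 286.1]
ee_rot: [-1.974, -2.444, 0.0]
force: [-0.1, 0.2, -0.1]
gripper_width: 1.0
grip_force: 0.0
```

```bash
python3 -c "
from h import *
s=env.sense();print(s['ee_pos'],s['joints'],R.from_rotvec(s['ee_rot']).as_matrix()[:,0])"
```

```text
[ 516.673 -263.886  286.15 ] [-0.512  0.11   1.932 -0.     1.1   -0.724] [-0.21   0.978  0.   ]
```

Request:
apply_moves --increments '[[[-0.005,0.091,-0.005,0.118,-1],[-0.005,0.091,-0.005,0.118,-1],[-0.005,0.091,-0.005,0.118,-1],[-0.005,0.091,-0.005,0.118,-1],[-0.005,0.091,-0.005,0.118,-1],[-0.005,0.091,-0.005,0.118,-1],[-0.005,0.091,-0.005,0.118,-1],[-0.005,0.091,-0.005,0.118,-1],[-0.005,0.091,-0.005,0.118,-1],[-0.005,0.091,-0.005,0.118,-1],[-0.005,0.091,-0.005,0.118,-1],[0,0,0,0,-1]]]'

```text
time_s: 2.1
ee_pos: [498.8, 37.6, 269.0]
ee_rot: [0.007, -3.141, -0.001]
force: [-0.4, -0.1, -0.0]
gripper_width: 0.998
grip_force: 0.0
```

```bash
python3 -c "
from h import *
s=env.sense();a=env.snapshot('wrist');cv2.imwrite('pics/w1.png',a)
print(s['ee_pos'],s['joints'],R.from_rotvec(s['ee_rot']).as_matrix()[:,0],s['wrist_torque'])
np.save('s1.npy',np.r_[s['ee_pos'],s['ee_rot']])"
```

```text
[498.819  37.596 268.997] [ 0.028 -0.012  2.094  0.001  1.061 -1.547] [-1.    -0.005  0.001] [ 0.045 -0.187 -0.053]
```

View pics/w1.png

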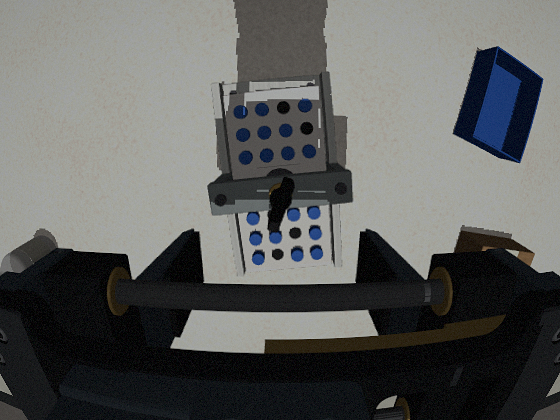

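```bash
python3 -c "
import cv2
a=cv2.imread('pics/w1.png')[160:250,200:360]
cv2.imwrite('pics/w1c.png',cv2.convertScaleAbs(cv2.resize(a,None,fx=5,fy=5,interpolation=2),alpha=2,beta=20))"
```

```text
(no output)
```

View pics/w1c.png

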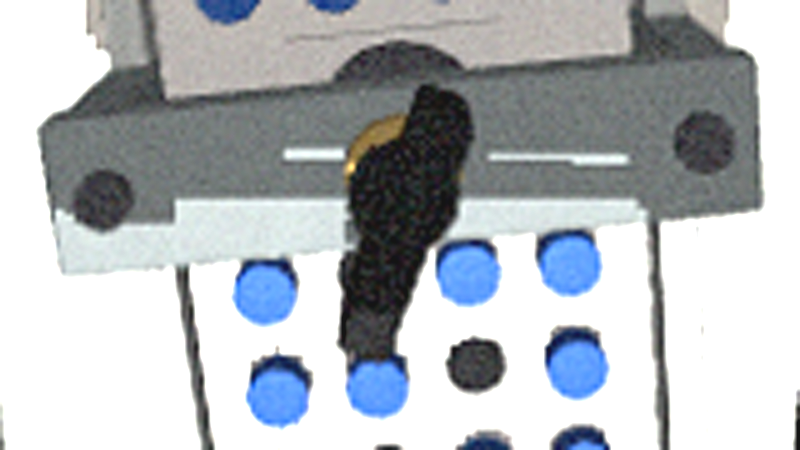

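```bash
python3 - <<'E'
from h import *
v=np.load('s1.npy');s=dict(ee_pos=v[:3],ee_rot=v[3:])
for n,c,z in[("collar",(402,190),138),("farend",(368,325),172),("farR",(398,325),172),("R2",(455,200),172),("R1",(470,140),172),("nearTopend",(440,130),172),("bridgeL",(50,195),116),("bridgeR",(760,130),116)]:
    print(n,on("wrist",(200+c[0]/5,160+c[1]/5),z,s))
for p in[(502,38,172),(502,38,157)]: pass
a=cv2.imread('pics/w1.png').max(2)[175:240,262:302]
for r in range(175,236,4):
    row=cv2.imread('pics/w1.png').max(2)[r,258:306];i=np.where(row<30)[0]; print(r,(i.min()+258,i.max()+258) if len(i) else '')
E
```

```text
collar [495.529  38.234 138.   ]
farend [511.254  32.306 172.   ]
farR [511.229  37.521 172.   ]
R2 [488.772  47.105 172.   ]
R1 [478.322  49.496 172.   ]
nearTopend [476.631  44.421 172.   ]
bridgeL [502.227 -35.022 116.   ]
bridgeR [487.687 112.261 116.   ]
175 (np.int64(267), np.int64(284))
179 (np.int64(283), np.int64(292))
183 (np.int64(281), np.int64(293))
187 (np.int64(280), np.int64(294))
191 (np.int64(272), np.int64(292))
195 (np.int64(270), np.int64(291))
199 (np.int64(270), np.int64(291))
203 (np.int64(271), np.int64(290))
207 (np.int64(272), np.int64(287))
211 (np.int64(269), np.int64(284))
215 (np.int64(268), np.int64(282))
219 (np.int64(269), np.int64(281))
223 (np.int64(268), np.int64(279))
227 (np.int64(268), np.int64(278))
231 (np.int64(271), np.int64(299))
235 (np.int64(290), np.int64(299))
```

Request:
apply_moves --increments '[[[-0.003,0.001,-0.06,-0.11,-1],[-0.003,0.001,-0.06,-0.11,-1],[-0.003,0.001,-0.06,-0.11,-1],[-0.002,0,-0.05,0,-1],[0,0,0,0,-1]]]'

```text
time_s: 2.57
ee_pos: [494.5, 34.5, 197.7]
ee_rot: [-0.552, -3.088, 0.002]
force: [-0.9, -0.3, -1.4]
gripper_width: 0.998
grip_force: 0.0
```

```bash
python3 -c "
from h import *
s=env.sense();a=env.snapshot('wrist');cv2.imwrite('pics/w2.png',a)
np.save('s2.npy',np.r_[s['ee_pos'],s['ee_rot']])
print(s['ee_pos'],s['joints'],R.from_rotvec(s['ee_rot']).as_matrix()[:,0],s['wrist_torque'])
a=a[170:290,200:360]
cv2.imwrite('pics/w2c.png',cv2.convertScaleAbs(cv2.resize(a,None,fx=5,fy=5,interpolation=2),alpha=2.5,beta=20))"
```

```text
[494.501  34.549 197.734] [ 0.023  0.078  2.148 -0.     0.92  -1.194] [-0.938  0.346  0.004] [ 0.076 -0.111  0.009]
```

View pics/w2c.png

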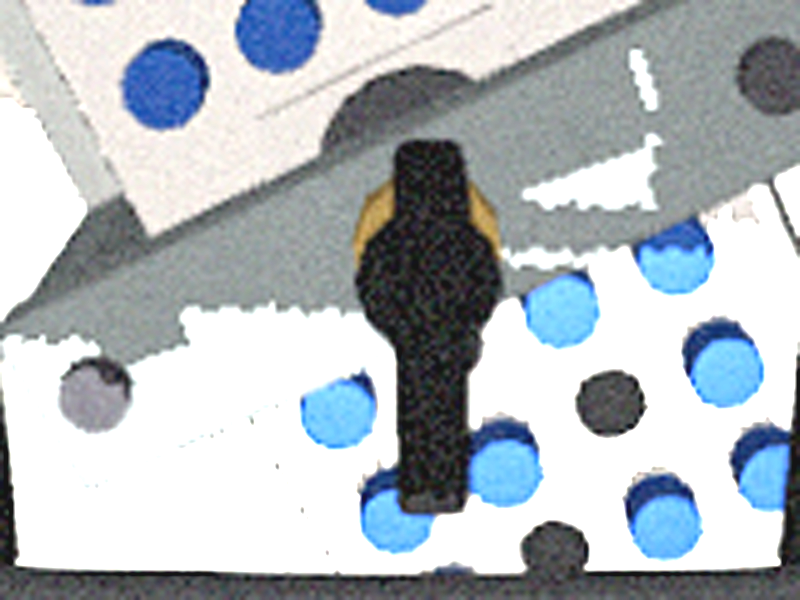

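```bash
python3 - <<'E'
from h import *
v=np.load('s2.npy');s=dict(ee_pos=v[:3],ee_rot=v[3:]);Q=R.from_rotvec(v[3:])
for n,c,z in[("collar",(428,275),138),("boss",(427,245),124),("farTop",(432,512),172.5),("nearbotL",(396,145),142.5),("nearbotR",(460,145),142.5),("farTL",(400,508),172.5),("farTR",(466,508),172.5)]:
    p=on("wrist",(200+c[0]/5,170+c[1]/5),z,s);print(n,p,Q.inv().apply(p-v[:3]))
print(env.sense()['ee_pos'])
E
```

```text
collar [495.669  38.395 138.   ] [ 0.001  4.114 59.727]
boss [495.418  38.56  124.   ] [ 0.238  4.205 73.728]
farTop [516.48  30.86 172.5 ] [-21.996   4.193  25.14 ]
nearbotL [474.173  41.241 142.5  ] [21.169 -0.668 55.319]
nearbotR [477.343  49.854 142.5  ] [21.178  8.511 55.303]
farTL [514.418  27.033 172.5  ] [-21.387  -0.111  25.149]
farTR [517.508  35.349 172.5  ] [-21.405   8.76   25.134]
[495.368  34.622 199.362]
```

Request:
apply_moves --increments '[[[0.001,0.013,-0.05,0,-1],[0,0,-0.06,0,-1],[0,0,-0.06,0,-1],[0,0,0,0,-1],[0,0,0,0,-1]]]'

```text
time_s: 3.03
ee_pos: [496.7, 38.9, 150.0]
ee_rot: [-0.549, -3.093, 0.0]
force: [-1.0, -0.6, -0.7]
gripper_width: 1.002
grip_force: 0.0
```

```bash
python3 -c "
from h import *
s=env.sense()
print(s['ee_pos'],s['joints'],R.from_rotvec(s['ee_rot']).as_matrix()[:,0],s['wrist_torque'])"
```

```text
[496.699  38.932 150.022] [ 0.031  0.156  2.168 -0.     0.818 -1.188] [-0.939  0.344  0.001] [ 0.083 -0.178  0.028]
```

Request:
apply_moves --increments '[[[-0.004,-0.002,-0.007,0,0.3],[0,0,0,0,1],[0,0,0,0,1],[0,0,0,0,1],[0,0,0,0,1],[0,0,0,0,1],[0,0,0,0,1],[0,0,0,0,1],[0,0,0,0,1],[0,0,0,0,1]]]'

```text
time_s: 3.87
ee_pos: [495.3, 38.7, 147.3]
ee_rot: [-0.548, -3.093, 0.0]
force: [0.2, -0.7, -0.7]
gripper_width: 0.304
grip_force: 0.0
```

```bash
cat > st.py <<'E'
from h import *
s=env.sense();x=R.from_rotvec(s['ee_rot']).as_matrix()[:,0]
print(s['time_s'],s['ee_pos'],'j6 %.4f'%s['joints'][5],'yaw %.2f'%np.degrees(np.arctan2(x[1],x[0])),'T',s['wrist_torque'],'F',s['force'],s['gripper_width'],s['grip_force'],s['tau'][5])
E
python3 st.py
```

```text
3.8667 [495.301  38.666 147.31 ] j6 -1.1888 yaw 159.89 T [ 0.106 -0.149  0.03 ] F [ 0.163 -0.699 -0.74 ] 0.3041286693364193 0.0 0.00011718706900865072
```

Request:
apply_moves --increments '[[[0,0,0,0,1],[0,0,0,0,1],[0,0,0,0,1],[0,0,0,0,1],[0,0,0,0,1],[0,0,0,0,1]]]'

```text
time_s: 4.37
ee_pos: [495.3, 38.7, 147.3]
ee_rot: [0.549, 3.093, 0.0]
force: [0.5, 1.0, -0.7]
gripper_width: 0.115
grip_force: 30.0
```

```bash
python3 st.py; python3 st.py
```

```text
4.3667 [495.35   38.744 147.324] j6 -1.1888 yaw 159.88 T [ 0.522 -0.266 -0.078] F [ 0.518  0.99  -0.742] 0.11458221558636977 29.996044635772705 -0.018943139584735036
4.3667 [495.35   38.744 147.324] j6 -1.1888 yaw 159.88 T [ 0.522 -0.266 -0.078] F [ 0.518  0.99  -0.742] 0.11458221558636977 29.996044635772705 -0.018943139584735036
```

Request:
apply_moves --increments '[[[0,0,-0.0003,-0.1,1],[0,0,-0.0003,-0.1,1],[0,0,-0.0003,-0.1,1],[0,0,-0.0003,-0.1,1],[0,0,-0.0003,-0.1,1],[0,0,0,0,1],[0,0,0,0,1]]]'

```text
time_s: 4.95
ee_pos: [495.5, 39.0, 146.8]
ee_rot: [1.332, 2.845, 0.001]
force: [2.4, 5.4, -3.8]
gripper_width: 0.104
grip_force: 30.0
```

```bash
python3 st.py
```

```text
4.95 [495.52   38.986 146.82 ] j6 -0.6645 yaw 129.83 T [ 1.25  -0.733 -0.017] F [ 2.358  5.362 -3.825] 0.10377703314613884 30.000808238983154 0.47498758882284164
```

Request:
apply_moves --increments '[[[0.0005,0.001,-0.0005,-0.083,1],[0,0,-0.0003,-0.083,1],[0,0,0,0,1],[0,0,0,0,1]]]'

```text
time_s: 5.28
ee_pos: [495.7, 39.2, 146.7]
ee_rot: [1.569, 2.721, 0.001]
force: [2.6, 3.5, -3.1]
gripper_width: 0.111
grip_force: 30.0
```

```bash
python3 st.py
```

```text
5.2833 [495.665  39.151 146.655] j6 -0.4934 yaw 120.07 T [ 1.201 -0.748 -0.05 ] F [ 2.606  3.539 -3.081] 0.1112878610128276 30.000715255737305 0.5589010566473007
```

Request:
apply_moves --increments '[[[0.0005,0.0005,-0.0005,-0.083,1],[0,0,-0.0003,-0.083,1],[0,0,0,0,1],[0,0,0,0,1]]]'

```text
time_s: 5.62
ee_pos: [495.9, 39.3, 146.5]
ee_rot: [1.799, 2.575, 0.001]
force: [2.5, 4.1, -3.1]
gripper_width: 0.108
grip_force: 30.0
```

```bash
python3 st.py
```

```text
5.6167 [495.883  39.297 146.506] j6 -0.3196 yaw 110.13 T [ 1.139 -0.738 -0.016] F [ 2.475  4.119 -3.124] 0.10755684534720421 29.999477863311768 0.3779004793614149
```

Request:
apply_moves --increments '[[[0,0,-0.0003,-0.083,1],[0,0,-0.0003,-0.083,1],[0,0,0,0,1],[0,0,0,0,1]]]'

```text
time_s: 5.95
ee_pos: [496.0, 39.3, 146.3]
ee_rot: [2.016, 2.409, 0.002]
force: [3.0, 5.1, -1.9]
gripper_width: 0.108
grip_force: 30.0
```

```bash
python3 st.py
```

```text
5.95 [496.016  39.314 146.327] j6 -0.1458 yaw 100.16 T [ 1.265 -0.841 -0.   ] F [ 3.033  5.111 -1.882] 0.1078469723755815 29.99883770942688 0.3788435831665993
```

Request:
apply_moves --increments '[[[0,0,-0.0003,-0.083,1],[0,0,-0.0003,-0.083,1],[0,0,0,0,1],[0,0,0,0,1]]]'

```text
time_s: 6.28
ee_pos: [496.2, 39.3, 146.2]
ee_rot: [2.217, 2.225, 0.002]
force: [3.5, 5.0, -3.2]
gripper_width: 0.11
grip_force: 30.0
```

```bash
python3 st.py
```

```text
6.2833 [496.159  39.329 146.185] j6 0.0281 yaw 90.20 T [ 1.316 -1.08  -0.027] F [ 3.541  5.014 -3.239] 0.11004174507305971 29.997991919517517 0.3797435760498047
```

Request:
apply_moves --increments '[[[0,0,-0.0003,-0.083,1],[0,0,-0.0003,-0.083,1],[0,0,0,0,1],[0,0,0,0,1]]]'

```text
time_s: 6.62
ee_pos: [496.3, 39.3, 146.0]
ee_rot: [2.402, 2.024, 0.002]
force: [5.1, 4.3, -5.2]
gripper_width: 0.11
grip_force: 30.0
```

```bash
python3 st.py
```

```text
6.6167 [496.302  39.339 146.024] j6 0.2019 yaw 80.24 T [ 1.282 -1.238 -0.027] F [ 5.063  4.259 -5.243] 0.11015470470429906 29.99717205762863 0.3830762766301632
```

Request:
apply_moves --increments '[[[0,0,-0.0004,-0.083,1],[0,0,-0.0004,-0.083,1],[0,0,0,0,1],[0,0,0,0,1]]]'

```text
time_s: 6.95
ee_pos: [496.5, 39.3, 145.9]
ee_rot: [2.568, 1.808, 0.003]
force: [6.1, 4.8, -4.7]
gripper_width: 0.105
grip_force: 30.0
```

```bash
python3 st.py
```

```text
6.95 [496.467  39.3   145.878] j6 0.3755 yaw 70.31 T [ 1.146 -1.286  0.173] F [ 6.056  4.825 -4.655] 0.1052019819517248 29.987146854400635 0.6143753975629807
```

Request:
apply_moves --increments '[[[0,0,-0.0003,-0.08,1],[0,0,0,0,1],[0,0,0,0,1],[0,0,0,0,1]]]'

```text
time_s: 7.28
ee_pos: [496.5, 39.2, 145.8]
ee_rot: [2.641, 1.7, 0.003]
force: [5.1, 4.7, -4.9]
gripper_width: 0.109
grip_force: 30.0
```

```bash
python3 st.py
```

```text
7.2833 [496.49   39.249 145.781] j6 0.4586 yaw 65.55 T [ 1.019 -1.414  0.373] F [ 5.064  4.741 -4.944] 0.10935783904823475 29.982973337173462 0.360091645270586
```

Request:
apply_moves --increments '[[[0,0,0,0,1]]]'

```text
time_s: 7.37
ee_pos: [496.5, 39.3, 145.8]
ee_rot: [2.641, 1.7, 0.003]
force: [5.8, 4.7, -4.9]
gripper_width: 0.109
grip_force: 30.0
```

```bash
python3 st.py
```

```text
7.3667 [496.521  39.265 145.792] j6 0.4586 yaw 65.56 T [ 1.053 -1.415  0.291] F [ 5.765  4.681 -4.915] 0.10883735792484878 29.982958137989044 0.3265420440584421
```

Request:
apply_moves --increments '[[[0,0,0,-0.03,1],[0,0,0,0,1],[0,0,0,0,1]]]'

```text
time_s: 7.62
ee_pos: [496.5, 39.2, 145.8]
ee_rot: [2.667, 1.658, 0.003]
force: [6.1, 4.9, -5.2]
gripper_width: 0.109
grip_force: 30.0
```

```bash
python3 st.py
```

```text
7.6167 [496.487  39.235 145.759] j6 0.4901 yaw 63.75 T [ 0.988 -1.431  0.356] F [ 6.06   4.927 -5.155] 0.10859732352214807 29.981554448604584 0.5092721991240978
```

Request:
apply_moves --increments '[[[0,0,0.0003,0.1,1],[0,0,0.0003,0.1,1],[0,0,0.0003,0.1,1],[0,0,0.0003,0.1,1],[0,0,0.0003,0.1,1],[0,0,0.0003,0.1,1],[0,0,0.0003,0.1,1],[0,0,0.0003,0.1,1],[0,0,0.0003,0.1,1],[0,0,0.0003,0.1,1],[0,0,0.0003,0.1,1],[0,0,0.0003,0.1,1]]]'

```text
time_s: 8.62
ee_pos: [495.7, 39.1, 146.9]
ee_rot: [1.176, 2.913, 0.0]
force: [-0.2, 2.3, 4.2]
gripper_width: 0.112
grip_force: 30.0
```

Request:
apply_moves --increments '[[[0,0,0.0003,0.1,1],[0,0,0.0003,0.1,1],[0,0,0.0003,0.1,1],[0,0,0,0,1],[0,0,0,0,1],[0,0,0,0,1]]]'

```text
time_s: 9.12
ee_pos: [495.6, 38.9, 147.2]
ee_rot: [-0.713, -3.059, 0.001]
force: [-0.7, 1.0, 5.1]
gripper_width: 0.105
grip_force: 30.0
```

```bash
python3 st.py
```

```text
9.1167 [495.584  38.948 147.198] j6 -1.0806 yaw 153.75 T [0.304 0.227 0.04 ] F [-0.735  1.034  5.14 ] 0.10539285888995682 29.99554842710495 -0.00746192381484434
```

Request:
apply_moves --increments '[[[0,0,0,0,-1],[0,0,0,0,-1],[0,0,0,0,-1],[0,0,0,0,-1],[0,0,0,0,-1],[0,0,0,0,-1],[0,0,0,0,-1],[0,0,0,0,-1],[0,0,0.03,0,-1],[0,0,0.08,0,-1],[0,0,0.1,0,-1],[0,0,0.1,0,-1]]]'

```text
time_s: 10.12
ee_pos: [495.1, 39.1, 241.3]
ee_rot: [-0.719, -3.057, 0.0]
force: [-0.3, 0.6, -0.2]
gripper_width: 0.956
grip_force: 0.0
```

Request:
apply_moves --increments '[[[0,0,0.05,0,-1],[0,0,0,0,-1],[0,0,0,0,-1]]]'

```text
time_s: 10.37
ee_pos: [496.0, 39.1, 255.9]
ee_rot: [0.719, 3.056, 0.001]
force: [-0.3, -0.4, -1.1]
gripper_width: 0.998
grip_force: 0.0
```

```bash
python3 st.py; python3 -c "
from h import *
cv2.imwrite('pics/w3.png',cv2.convertScaleAbs(env.snapshot('wrist'),alpha=1.8))"
```

```text
10.3667 [495.955  39.133 255.898] j6 -1.0769 yaw 153.53 T [ 0.055 -0.102  0.04 ] F [-0.329 -0.389 -1.132] 0.9983248447079468 0.0 -0.0003894557994499337
```

View pics/w3.png

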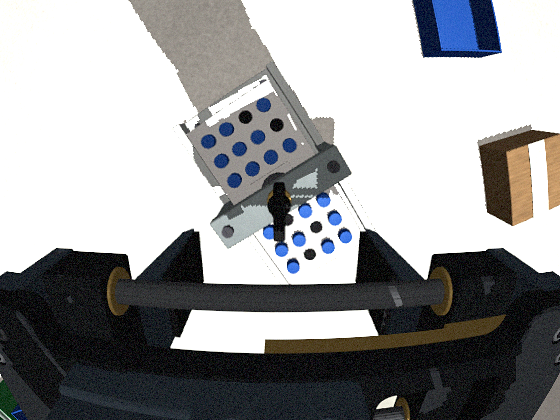

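The wing (about (280,212)) stands upright in the tool's frame, so it turned with the gripper and stayed there after release. The gripper is clear of it.

```bash
python3 -c "
from workcell import env
print(env.job_done())"
```

```text
the job is handed in; nothing more can be done
None
```

I turned the wing screw clockwise to bottom at about 0.4 N m (estimated from the wrist torque), backed it off 90° by the measured tool angle, let go, lifted the gripper clear and handed the job in at about 10.4 s.

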